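Seat the gates of a model livestock trailer

ROBOT

A 6-joint arm with a two-finger parallel gripper is mounted at the origin on the work surface. World frame = base frame: x ahead of the robot, y to its left, z up, the work surface at z = 0. Lengths are in mm, angles in rad, forces in N, time in s.
With the tool pointing down it reaches from about 250 to 775 mm from the base axis. Payload 8.9 kg.
Tool frame: the origin (TCP) lies at the very end of the fingers, on their centre line; the grasp point (between the pads) lies 19 mm behind it (env.grip_depth is the distance from the TCP to the grasp point, in mm); z points along the fingers, y is the line along which they close (so a half turn about z gives the same grasp; the last joint's range is limited). The gripper opens to 85 mm and grips with 20 to 120 N. Pads are 22 mm wide; open, the fingers measure 114 mm over their backs; the gripper's body (76 mm by 85 mm) begins 54 mm behind the grasp point. The pads swing forward as they close: fully open they stand 13 mm farther back than shut.
Start: joints at [0.987, 0.291, -0.153, 1.127, 0, 1.431], TCP at [225.89, 473.917, 231.305] pointing down, gripper open.
Joint ranges: [-2.52, 2.52], [-0.91, 1.74], [-1.3, 1.37], [-1.96, 2.02], [-1.52, 1.47], [-3.14, 3.14]. Speed limits (rad/s): [2.22, 2.22, 2.79, 3.14, 3.14, 3.14].

INTERFACE

Orientations are given as a unit quaternion [w, x, y, z].
In Python, from workcell import env gives the robot as it stands.
- The arm moves only by the tool move_arm, never from a script. Its argument "series" is a list of rows, each a list of 5 numbers: the closure, from -1 (fully open) to 1 (shut), then the shift along the world's x, y, z in cm, then the turn about the world's z in degrees. In form: [[jaw, tx, ty, tz, turn], ...]. A call has 1 to 20 rows; each row is the pose to reach, as a shift and turn from the pose commanded when the call began; what a row does not reach only later rows make up. A row lasts 1/12 s, in which the tool goes at most 41.7 mm and 7.16 degrees, less where a joint would pass 70% of its speed; a pose out of reach is approached as far as the arm can. A call with a gripper value outside its range is refused whole. The fingers move at their own pace and stop on an object; "squeeze" is the grip in N (left out, the last holds). Time passes only in rows, so rows that repeat a pose let the fingers close. It gives the time, the measured TCP pose, the force, the opening and the grip force at its end, in the units of the state.
- env.get_state(): the state, without advancing time (a new reading comes with each control period).
- env.grab_frame(name): name is "scene" or "top" or "wrist"; returns (picture, depth): 384x512x3 uint8, red, green, blue; 384x512 float32, mm along the optical axis (not along the pixel's ray), 0 where there is no reading.
- env.calibration(name): a dict with "fx", "fy", "cx", "cy" (pixels), "D" ([k1, k2, p1, p2, k3] as OpenCV has them; the pictures are not rectified), "world_to_cam" (4x4, takes a point from world to camera coordinates). Camera axes: x right, y down, z forward; pixel columns grow to the right and rows downward; lengths in mm; the calibration is good to about 2 mm. A picture is of the moment at which its call begins: read the wrist's pose just before it. calibration takes no time and is no camera call; for the wrist camera it gives the pose at the moment of the call.
- env.close_job(): hands the job in; it is judged then, once.
The state is a dict: "t": time; "joint_pos": joint angles; "dq": joint speeds; "effort": joint torques, N m; "tool_pos": TCP position; "ee_rot": TCP orientation; "force": force on the tool from outside, world axes, zero at the start; "torque": the same for the moment, N m; "grip_width": finger opening in mm; "grip_force": force on a finger pad.
Only numpy, scipy, OpenCV 4.12 (cv2) and the standard library are available. Lean on these libraries where they do the work, as an engineer would, in place of code of your own. Each camera call takes 0.05 s, during which the arm holds its last target. There are 200 camera calls.

TASK

The white gates of the model livestock trailer on the cutting mat still stand a few millimetres proud of its deck. With a fingertip, press each one slowly and lightly down by its top rail until it is fully home: first the headboard at the drawbar end, then the two long side gates in either order, and the tailgate last. Lift nothing, do not shove or tip the trailer, and leave the drum on its deck and the things lying around it where they are.

Things in the scene. Friction and masses are not known exactly. Their poses are not given: they have to be found in the camera images.
- trailer: Model livestock trailer, standing loose on four 50 mm wheels (they do not turn) on the green cutting mat, whose top is at z = 0.003. Plank deck 230 x 124 mm, its top 60 mm above the mat. About 1.4 kg. Origin: centre of its underside, at mat level; x runs along the trailer to its drawbar (front), y to its left, z up. It may face any way. Four white gates stand round the deck edge.
- drawbar_eye (a point): Towing eye at the tip of the A-shaped drawbar, which marks the front of the trailer; 192 mm ahead of the trailer's origin, 34 mm above the mat.
- deck_mid (a point): Centre of the top of the plank deck, 60 mm above the mat.
- headboard (a joint): How far the headboard has been pressed down, in m, positive downward. It starts between 0 and 0.003 and is fully home at 0.008, where its lower rail meets the deck and it stops dead, with a jolt if it is pressed faster than about 20 mm/s. It slides straight down in a tight press fit: about 3 N moves it and it stays where it is left, with no spring.
- left_side (a joint): How far the left side gate has been pressed down, in m, positive downward. It starts between 0 and 0.003 and is fully home at 0.008, where its lower rail meets the deck and it stops dead, with a jolt if it is pressed faster than about 20 mm/s. It slides straight down in a tight press fit: about 3 N moves it and it stays where it is left, with no spring.
- right_side (a joint): How far the right side gate has been pressed down, in m, positive downward. It starts between 0 and 0.003 and is fully home at 0.008, where its lower rail meets the deck and it stops dead, with a jolt if it is pressed faster than about 20 mm/s. It slides straight down in a tight press fit: about 3 N moves it and it stays where it is left, with no spring.
- tailgate (a joint): How far the tailgate has been pressed down, in m, positive downward. It starts between 0 and 0.003 and is fully home at 0.008, where its lower rail meets the deck and it stops dead, with a jolt if it is pressed faster than about 20 mm/s. It slides straight down in a tight press fit: about 3 N moves it and it stays where it is left, with no spring.
- headboard_top (a point): Middle of the upper face of the top rail of the headboard, the white gate across the front (drawbar) end, with a solid lower half, 66 mm high. The rail is 110 x 6 mm seen from above. Its rail runs across the trailer, 110 mm ahead of the trailer's centre; its top is 134 mm above the mat with the joint at 0 and 126 mm when home. The point moves with the gate.
- left_side_top (a point): Middle of the upper face of the top rail of the left side gate, a long white slatted gate 56 mm high. The rail is 204 x 6 mm seen from above. Its rail runs along the trailer, 57 mm to the left of its centre line; its top is 124 mm above the mat with the joint at 0 and 116 mm when home. The point moves with the gate.
- right_side_top (a point): Middle of the upper face of the top rail of the right side gate, a long white slatted gate 56 mm high. The rail is 204 x 6 mm seen from above. Its rail runs along the trailer, 57 mm to the right of its centre line; its top is 124 mm above the mat with the joint at 0 and 116 mm when home. The point moves with the gate.
- tailgate_top (a point): Middle of the upper face of the top rail of the tailgate, the white slatted gate across the rear end, 56 mm high. The rail is 110 x 6 mm seen from above. Its rail runs across the trailer, 110 mm behind the trailer's centre; its top is 124 mm above the mat with the joint at 0 and 116 mm when home. The point moves with the gate.
- drum: Small grey drum, 27 mm in diameter and 36 mm high, standing loose on the deck between the gates. Origin: centre of its underside.
- wheel_a: Spare black wheel with a grey hub, 50 mm in diameter, 20 mm thick, lying flat beside the trailer's right side. Origin: centre of its underside.
- wheel_b: Spare wheel like the other, lying flat beside the trailer's left side. Origin: centre of its underside.
- glue: White glue bottle with a black cap, 32 mm in diameter, 95 mm high, standing behind the tailgate. Origin: centre of its underside.
- paint_jar: Small glass jar with a grey lid, 34 mm in diameter, 42 mm high, standing near the front left of the trailer. Origin: centre of its underside.
- axle: Bare steel axle rod, 95 mm long, 5 mm thick, lying beside the right rear of the trailer. Origin: under its middle, x along it.
- deck_panel: Spare planked plywood panel, 200 x 110 x 4 mm, lying on the left of the mat. Origin: centre of its underside.
- screwdriver: Screwdriver with a black handle, 150 mm long, lying on the right of the mat. Origin: on its underside, x along it.

How it is judged:
By the outcome, as a careful person would: the job done as asked, in the order asked, and still so for the second after the job is handed in, with the robot touching nothing.
It also fails if it takes over 45 s, if anything falls off the work surface, if the arm or the gripper's body presses on something with over 40 N, if the wrist force passes 120 N, or if a joint passes its speed limit or range.

## Working session

There is one attempt and no reset: what is moved stays moved. The work goes in short steps, Python scripts to look and compute and a tool call to move; the robot and the scene stay as the last step left them, time stands still between calls to the robot, and variables do not carry over. Pictures are saved under pics/ and viewed, at most 10 in all, crops included, and the job is handed in when it is done.

Besides the shell and the picture viewer there is one more tool, called after ">>>" by a JSON object that holds its "op" and its "data". move_arm: Moves the arm, as the interface text tells. Its arguments: {"type":"object","properties":{"series":{"type":"array"},"squeeze":{"type":"number"}},"required":["series"]}

```bash
mkdir -p pics
cat > h.py <<'E'
import numpy as np, cv2
from workcell import env
def cloud(n):
    im,d=env.grab_frame(n); c=env.calibration(n)
    K=np.array([[c['fx'],0,c['cx']],[0,c['fy'],c['cy']],[0,0,1.]]); D=np.array(c['D'],float)
    v,u=np.mgrid[:384,:512]
    p=cv2.undistortPoints(np.stack([u,v],-1).reshape(-1,1,2).astype(float),K,D).reshape(384,512,2)
    P=np.concatenate([p*d[...,None],d[...,None]],-1)
    T=np.array(c['world_to_cam']); W=(P-T[:3,3])@T[:3,:3]
    W[d==0]=np.nan
    return im,W
E
python3 - <<'E'
from h import *
im,W=cloud('top'); im2,W2=cloud('scene')
cv2.imwrite('pics/a.png',np.vstack([im[...,::-1]])); cv2.imwrite('pics/b.png',im2[...,::-1])
np.savez('top.npz',im=im,W=W,im2=im2,W2=W2)
s=env.get_state();print(s)
m=(im.min(-1)>170)&(W[...,2]>95)&(W[...,2]<150)
P=W[m];print(m.sum(),P.min(0),P.max(0),np.argwhere(m).min(0),np.argwhere(m).max(0))
print(cv2.minAreaRect(P[:,:2].astype(np.float32)))
E
```

```text
{'t': 0.1, 'joint_pos': array([ 9.86666548e-01,  2.91212683e-01, -1.54026718e-01,  1.12669109e+00,
       -1.56593016e-05,  1.43152106e+00]), 'dq': array([-0.00094281, -0.00154588,  0.00152596,  0.00118522,  0.00184015,
       -0.00164921]), 'effort': array([ 6.98015483e-04, -5.37978244e+01,  3.31918323e+01,  9.36026248e-03,
       -2.54786992e-04, -1.85624401e-05]), 'tool_pos': array([225.7012012 , 473.59130848, 230.80458434]), 'ee_rot': array([-1.93349245e-04,  2.20597690e-01,  9.75364720e-01, -5.33161643e-04]), 'force': array([ 0.24174652,  0.13016642, -0.01797745]), 'torque': array([0.03525529, 0.01489944, 0.03970439]), 'grip_force': 0.0, 'grip_width': 85.32581620672859}
1476 [ 449.33710998 -249.76683998   95.0207796 ] [972.11054729 684.82057264 147.72905292] [50  0] [241 350]
((738.743896484375, 216.60379028320312), (477.7997131347656, 971.5194702148438), 6.185996055603027)
```

View pics/a.png

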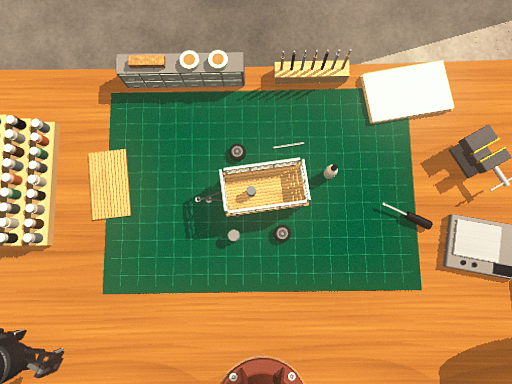

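View pics/b.png

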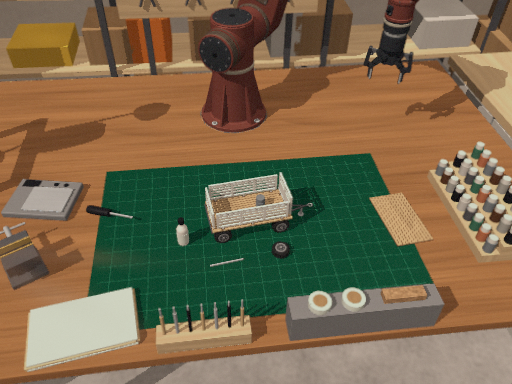

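The top view shows the trailer around u 220-310, v 158-215, with the drawbar eye at about (198,199), so its front faces roughly +y. The glue is at (331,171) and the jar at (233,235).

Run:
```python
from h import *
from scipy.optimize import least_squares
z=np.load('top.npz');im,W,W2,im2=z['im'],z['W'],z['W2'],z['im2']
def sel(im,W,r):
    m=np.zeros(im.shape[:2],bool); m[r[0]:r[1],r[2]:r[3]]=1
    m&=(W[...,2]>112)&(W[...,2]<145)&(im.min(-1)>110); return W[m]
for n,P in (('top',sel(im,W,(150,222,212,316))),('scene',sel(im2,W2,(165,240,200,300)))):
    c=cv2.minAreaRect(P[:,:2].astype(np.float32)); print(n,len(P),c)
    def res(p):
        q=P[:,:2]-p[:2]; cs,sn=np.cos(p[2]),np.sin(p[2])
        x=q[:,0]*cs+q[:,1]*sn; y=-q[:,0]*sn+q[:,1]*cs
        return np.minimum(abs(abs(x)-110)+np.maximum(abs(y)-57,0),abs(abs(y)-57)+np.maximum(abs(x)-110,0))
    best=min((least_squares(res,[*c[0],a],loss='soft_l1',f_scale=3) for a in np.radians([80,90,100,110,120])),key=lambda r:r.cost)
    p=best.x;print(p[:2],np.degrees(p[2]),np.median(best.fun))
    q=P[:,:2]-p[:2]; cs,sn=np.cos(p[2]),np.sin(p[2]);x=q[:,0]*cs+q[:,1]*sn; y=-q[:,0]*sn+q[:,1]*cs
    for nm,k in (('head',x>104),('tail',x<-104),('left',(y>52)&(abs(x)<100)),('right',(y<-52)&(abs(x)<100))):
        print(nm,k.sum(),np.percentile(P[k,2],[50,90,98]) if k.any() else '')
    for nm,l in (('eye',(192,0)),('head',(110,0)),('left',(0,57)),('right',(0,-57)),('tail',(-110,0))):
        print(nm,np.round(p[:2]+np.array([cs*l[0]-sn*l[1],sn*l[0]+cs*l[1]]),1))
g=W[160:185,320:342].reshape(-1,3);g=g[g[:,2]>70];print('glue',np.median(g,0),g[:,2].max())
print('eye px',W[199,198])
```

```text
top 586 ((585.1769409179688, -16.373550415039062), (121.00458526611328, 226.15560913085938), 7.225110054016113)
[584.56988339 -16.27286492] 97.16466517134926 1.6276333087215633
head 104 [135.34361307 137.51314126 138.59961075]
tail 105 [123.61614496 125.33144119 127.83151078]
left 189 [125.70626621 127.82797353 128.63528916]
right 180 [124.75067623 126.63875233 128.1432317 ]
eye [560.6 174.2]
head [570.9  92.9]
left [528.  -23.4]
right [641.1  -9.2]
tail [ 598.3 -125.4]
scene 828 ((583.7298583984375, -15.212974548339844), (126.78540802001953, 227.67498779296875), 7.321303367614746)
[585.44040103 -16.35356319] 97.18760494473682 1.5791945092788673
head 122 [133.75705193 138.27644625 139.46467664]
tail 74 [123.69922745 126.16006274 127.78985835]
left 292 [122.89338564 127.57264791 129.47631908]
right 306 [121.95827405 126.79760711 128.67680728]
eye [561.4 174.1]
head [571.7  92.8]
left [528.9 -23.5]
right [642.   -9.2]
tail [ 599.2 -125.5]
glue [ 633.38061261 -203.45528387   92.46655581] 100.17346576321108
eye px [566.47592566 178.19926427   5.55044017]
```

Both cameras agree to within 1 mm, with yaw about 97.2° and rail heights as expected. I'll shut the fingers and go above the headboard.

>>> {"op": "move_arm", "data": {"series": [[1,8.5,-9.5,-1,0],[1,17,-19,-2,0],[1,25.5,-28.5,-3,0],[1,34.5,-38.1,-4,0],[1,34.5,-38.1,-4,0],[1,34.5,-38.1,-4,0],[1,34.5,-38.1,-4,0],[1,34.5,-38.1,-4,0],[1,34.5,-38.1,-4,0],[1,34.5,-38.1,-4,0],[1,34.5,-38.1,-4,0],[1,34.5,-38.1,-4,0],[1,34.5,-38.1,-4,0],[1,34.5,-38.1,-4,0],[1,34.5,-38.1,-4,0],[1,34.5,-38.1,-6,0],[1,34.5,-38.1,-7.5,0],[1,34.5,-38.1,-8,0],[1,34.5,-38.1,-8,0],[1,34.5,-38.1,-8,0]], "squeeze": 20}}

```text
t: 1.77
tool_pos: [570.4, 93.8, 151.9]
ee_rot: [-0.0, 0.22, 0.976, 0.0]
force: [0.5, 0.2, 0.3]
grip_width: 0.3
grip_force: 0.0
```

Run:
```python
from h import *
s=env.get_state();print(s['t'],s['tool_pos'],s['force'])
im,W=cloud('scene');w,_=cloud('wrist')
a=cv2.resize(im[120:260,170:340],(510,420),interpolation=cv2.INTER_CUBIC)
cv2.imwrite('pics/c.png',np.vstack([a[:,:512]])[...,::-1]);cv2.imwrite('pics/d.png',w[...,::-1])
s=env.get_state();print(s['t'],s['tool_pos'],s['force'])
```

```text
1.7667 [570.43738494  93.83827859 151.85736407] [0.45678186 0.18503682 0.26913698]
1.8667 [571.21640746  93.4785815  152.3919982 ] [ 0.13989169  0.41466418 -0.22165794]
```

View pics/c.png

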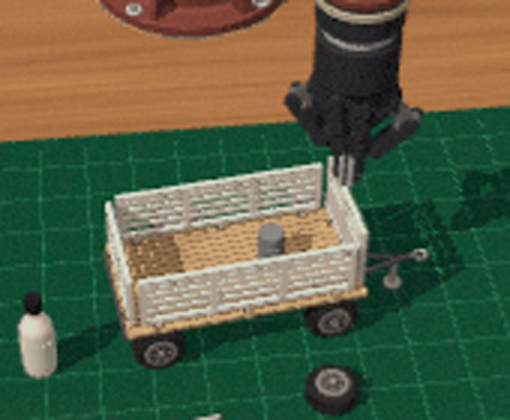

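View pics/d.png

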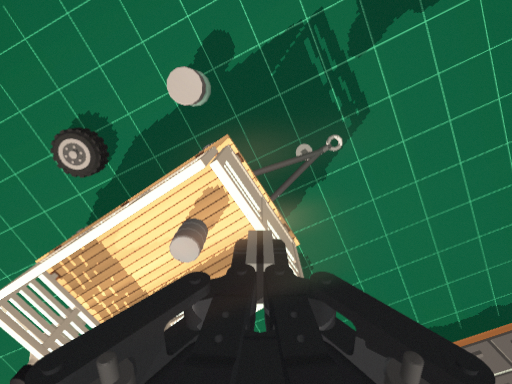

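The closed tip (wrist view, about (258,240)) is over the middle of the headboard rail, so I'll descend slowly.

>>> {"op": "move_arm", "data": {"series": [[1,0,0,-0.5,0],[1,0,0,-1.0,0],[1,0,0,-1.25,0],[1,0,0,-1.3,0],[1,0,0,-1.35,0],[1,0,0,-1.4,0],[1,0,0,-1.45,0],[1,0,0,-1.5,0],[1,0,0,-1.55,0],[1,0,0,-1.6,0],[1,0,0,-1.65,0],[1,0,0,-1.7,0],[1,0,0,-1.75,0],[1,0,0,-1.8,0],[1,0,0,-1.85,0],[1,0,0,-1.9,0],[1,0,0,-1.95,0],[1,0,0,-2.0,0],[1,0,0,-2.05,0],[1,0,0,-2.1,0]]}}

```text
t: 3.53
tool_pos: [571.0, 92.9, 130.3]
ee_rot: [0.0, 0.221, 0.975, 0.0]
force: [1.0, -0.5, 2.1]
grip_width: -0.2
grip_force: 1.4
```

>>> {"op": "move_arm", "data": {"series": [[1,0,0,-0.03,0],[1,0,0,-0.06,0],[1,0,0,-0.09,0],[1,0,0,-0.12,0]]}}

```text
t: 3.87
tool_pos: [571.0, 92.9, 129.1]
ee_rot: [0.0, 0.221, 0.975, 0.0]
force: [0.8, 0.6, 1.9]
grip_width: -0.1
grip_force: 1.4
```

>>> {"op": "move_arm", "data": {"series": [[1,0,0,-0.03,0],[1,0,0,-0.06,0]]}}

```text
t: 4.03
tool_pos: [571.1, 92.9, 128.9]
ee_rot: [0.0, 0.221, 0.975, 0.0]
force: [-1.8, -0.2, 9.2]
grip_width: 0.2
grip_force: 4.6
```

The force jumped to 9 N at z = 128.9 and home should be 129.0, so the headboard is home. Next is the left side.

>>> {"op": "move_arm", "data": {"series": [[1,0,0,0.1,0],[1,0,0,0.5,0],[1,0,0,1.5,0],[1,0,0,2.0,0],[1,-1.4,-4,2.0,0],[1,-2.85,-7.8,2.0,0],[1,-4.3,-11.6,2.0,0],[1,-4.3,-11.6,1.8,0],[1,-4.3,-11.6,1.2,0],[1,-4.3,-11.6,0.6,0],[1,-4.3,-11.6,0.2,0],[1,-4.3,-11.6,0.05,0],[1,-4.3,-11.6,0,0],[1,-4.3,-11.6,0,0]]}}

```text
t: 5.2
tool_pos: [528.0, -22.3, 128.2]
ee_rot: [-0.0, 0.22, 0.976, 0.0]
force: [-0.3, 0.4, 0.2]
grip_width: 0.1
grip_force: 0.0
```

>>> {"op": "move_arm", "data": {"series": [[1,0,0,-0.05,0],[1,0,0,-0.1,0],[1,0,0,-0.15,0],[1,0,0,-0.2,0],[1,0,0,-0.25,0],[1,0,0,-0.3,0],[1,0,0,-0.35,0],[1,0,0,-0.4,0],[1,0,0,-0.45,0],[1,0,0,-0.5,0],[1,0,0,-0.55,0],[1,0,0,-0.6,0],[1,0,0,-0.65,0],[1,0,0,-0.7,0],[1,0,0,-0.75,0],[1,0,0,-0.8,0],[1,0,0,-0.83,0],[1,0,0,-0.86,0],[1,0,0,-0.89,0],[1,0,0,-0.92,0]]}}

```text
t: 6.87
tool_pos: [527.9, -23.1, 119.3]
ee_rot: [0.0, 0.221, 0.975, 0.0]
force: [0.5, 0.4, 3.2]
grip_width: 0.2
grip_force: 1.4
```

>>> {"op": "move_arm", "data": {"series": [[1,0,0,-0.03,0],[1,0,0,-0.06,0]]}}

```text
t: 7.03
tool_pos: [528.0, -23.1, 118.9]
ee_rot: [0.0, 0.221, 0.975, 0.0]
force: [-1.5, 0.4, 8.8]
grip_width: 0.1
grip_force: 4.3
```

The left side stopped dead at 118.9 with 9 N, so it is home. Next is the right side.

>>> {"op": "move_arm", "data": {"series": [[1,0,0,0.1,0],[1,0,0,0.5,0],[1,0,0,1.5,0],[1,0,0,2.5,0],[1,3.8,0.45,2.5,0],[1,7.6,0.9,2.5,0],[1,11.4,1.4,2.5,0],[1,11.4,1.4,2.2,0],[1,11.4,1.4,1.6,0],[1,11.4,1.4,1.2,0],[1,11.4,1.4,1.03,0],[1,11.4,1.4,0.98,0],[1,11.4,1.4,0.98,0]]}}

```text
t: 8.12
tool_pos: [641.1, -9.2, 128.9]
ee_rot: [-0.0, 0.221, 0.975, -0.0]
force: [-1.3, -0.4, -0.9]
grip_width: -0.1
grip_force: 0.0
```

>>> {"op": "move_arm", "data": {"series": [[1,0,0,-0.05,0],[1,0,0,-0.1,0],[1,0,0,-0.15,0],[1,0,0,-0.2,0],[1,0,0,-0.25,0],[1,0,0,-0.3,0],[1,0,0,-0.35,0],[1,0,0,-0.4,0],[1,0,0,-0.45,0],[1,0,0,-0.5,0],[1,0,0,-0.55,0],[1,0,0,-0.6,0],[1,0,0,-0.65,0],[1,0,0,-0.7,0],[1,0,0,-0.75,0],[1,0,0,-0.8,0],[1,0,0,-0.83,0],[1,0,0,-0.86,0],[1,0,0,-0.89,0],[1,0,0,-0.92,0]]}}

```text
t: 9.78
tool_pos: [641.9, -9.1, 119.3]
ee_rot: [0.0, 0.221, 0.975, 0.0]
force: [-0.0, 1.1, 2.6]
grip_width: 0.3
grip_force: 1.4
```

>>> {"op": "move_arm", "data": {"series": [[1,0,0,-0.03,0],[1,0,0,-0.06,0]]}}

```text
t: 9.95
tool_pos: [642.0, -9.1, 119.0]
ee_rot: [0.0, 0.221, 0.975, 0.0]
force: [-1.5, 0.8, 6.8]
grip_width: -0.3
grip_force: 3.6
```

>>> {"op": "move_arm", "data": {"series": [[1,0,0,-0.02,0],[1,0,0,-0.02,0]]}}

```text
t: 10.12
tool_pos: [642.0, -9.1, 119.0]
ee_rot: [0.0, 0.221, 0.975, 0.0]
force: [-0.7, 0.1, 6.2]
grip_width: 0.1
grip_force: 3.2
```

>>> {"op": "move_arm", "data": {"series": [[1,0,0,0.1,0],[1,0,0,0.5,0],[1,0,0,1.5,0],[1,0,0,2.5,0],[1,-1.4,-3.8,2.5,0],[1,-2.8,-7.6,2.5,0],[1,-4.3,-11.6,2.5,0],[1,-4.3,-11.6,2.2,0],[1,-4.3,-11.6,1.6,0],[1,-4.3,-11.6,1.2,0],[1,-4.3,-11.6,1.05,0],[1,-4.3,-11.6,1.0,0],[1,-4.3,-11.6,1.0,0]]}}

```text
t: 11.2
tool_pos: [599.1, -123.9, 128.3]
ee_rot: [-0.0, 0.22, 0.976, 0.0]
force: [-0.6, -0.7, -0.4]
grip_width: -0.1
grip_force: 0.0
```

>>> {"op": "move_arm", "data": {"series": [[1,0,0,-0.05,0],[1,0,0,-0.1,0],[1,0,0,-0.15,0],[1,0,0,-0.2,0],[1,0,0,-0.25,0],[1,0,0,-0.3,0],[1,0,0,-0.35,0],[1,0,0,-0.4,0],[1,0,0,-0.45,0],[1,0,0,-0.5,0],[1,0,0,-0.55,0],[1,0,0,-0.6,0],[1,0,0,-0.65,0],[1,0,0,-0.7,0],[1,0,0,-0.75,0],[1,0,0,-0.8,0],[1,0,0,-0.83,0],[1,0,0,-0.86,0],[1,0,0,-0.89,0],[1,0,0,-0.92,0]]}}

```text
t: 12.87
tool_pos: [598.9, -125.1, 119.3]
ee_rot: [0.0, 0.221, 0.975, -0.0]
force: [-1.1, -0.3, 3.2]
grip_width: 0.1
grip_force: 1.4
```

>>> {"op": "move_arm", "data": {"series": [[1,0,0,-0.03,0],[1,0,0,-0.06,0]]}}

```text
t: 13.03
tool_pos: [599.0, -125.1, 118.9]
ee_rot: [0.0, 0.221, 0.975, -0.0]
force: [-1.4, -0.4, 7.1]
grip_width: 0.3
grip_force: 3.8
```

>>> {"op": "move_arm", "data": {"series": [[1,0,0,-0.02,0],[1,0,0,-0.02,0]]}}

```text
t: 13.2
tool_pos: [599.0, -125.1, 119.0]
ee_rot: [0.0, 0.221, 0.975, -0.0]
force: [-2.5, -1.2, 6.8]
grip_width: 0.0
grip_force: 3.3
```

>>> {"op": "move_arm", "data": {"series": [[1,0,0,0.1,0],[1,0,0,0.5,0],[1,0,0,1.5,0],[1,0,0,4,0],[1,0,0,8,0],[1,0,0,11,0],[1,-4,-1,12,0],[1,-8,-3,12,0],[1,-12,-5,12,0],[1,-16,-7,12,0],[1,-20,-9,12,0],[1,-22,-10,12,0],[1,-23,-10.5,12,0],[1,-23,-10.5,12,0],[1,-23,-10.5,12,0]]}}

```text
t: 14.45
tool_pos: [369.2, -230.5, 239.3]
ee_rot: [0.001, 0.221, 0.975, -0.0]
force: [0.3, -0.1, -0.7]
grip_width: 0.1
grip_force: 0.0
```

Run:
```python
from h import *
z=np.load('top.npz')
c,s=np.cos(np.radians(97.17)),np.sin(np.radians(97.17))
im,W=cloud('top');im2,W2=cloud('scene')
for nm,a,V,r in (('top0',z['im'],z['W'],(150,222,212,316)),('top1',im,W,(150,222,212,316)),('sc0',z['im2'],z['W2'],(165,240,200,300)),('sc1',im2,W2,(165,240,200,300))):
    a=a[r[0]:r[1],r[2]:r[3]];P=V[r[0]:r[1],r[2]:r[3]]
    P=P[(a.min(-1)>110)&(P[...,2]>105)&(P[...,2]<145)]
    q=P[:,:2]-[585,-16.3];x=q[:,0]*c+q[:,1]*s;y=-q[:,0]*s+q[:,1]*c
    print(nm,np.round(cv2.minAreaRect(P[:,:2].astype(np.float32))[0],1),[(n,np.round(np.percentile(P[k,2],[90,98]),1)) for n,k in (('H',x>104),('T',x<-104),('L',(y>52)&(abs(x)<98)),('R',(y<-52)&(abs(x)<98)))])
b=np.hstack([cv2.resize(i[130:260,180:345],None,fx=2.4,fy=2.4,interpolation=cv2.INTER_CUBIC) for i in (im,im2)])
cv2.imwrite('pics/e.png',b[...,::-1]);print(env.get_state()['tool_pos'],env.get_state()['t'])
```

```text
top0 [585.2 -16.4] [('H', array([137.5, 138.6])), ('T', array([125.3, 127.8])), ('L', array([127.8, 128.6])), ('R', array([126.6, 128.1]))]
top1 [584.9 -16.4] [('H', array([130.3, 131.3])), ('T', array([121.4, 122.7])), ('L', array([120.6, 121.8])), ('R', array([120.9, 122. ]))]
sc0 [583.7 -15.2] [('H', array([137.7, 139.4])), ('T', array([126.1, 127.6])), ('L', array([127.2, 129.2])), ('R', array([126.3, 128.3]))]
sc1 [584.1 -15.8] [('H', array([130.6, 132.4])), ('T', array([121.9, 123.5])), ('L', array([120.3, 122.5])), ('R', array([120.2, 122.4]))]
[ 369.92651874 -229.92640553  238.83079609] 14.55
```

View pics/e.png

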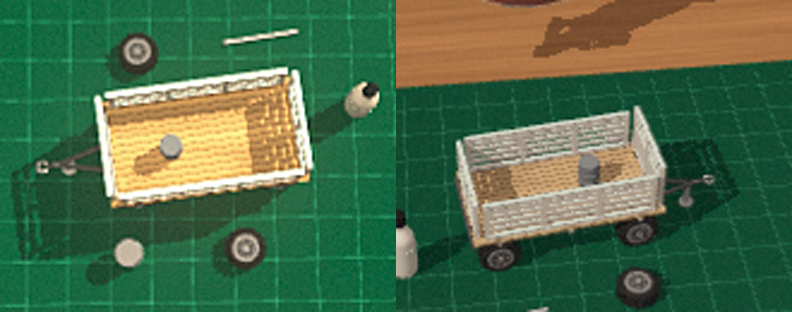

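All heights dropped and nothing else moved, but the tailgate reads about 1 mm higher than the sides. I'll average a few frames to check it.

Run:
```python
from h import *
c,s=np.cos(np.radians(97.17)),np.sin(np.radians(97.17))
z=np.load('top.npz')
def rep(n,fr):
  for nm in 'HTLR':
    o=[]
    for a,V in fr:
        m=(a.min(-1)>110)&(V[...,2]>108)&(V[...,2]<145)&(abs(V[...,0]-585)<150)&(abs(V[...,1]+16)<150)
        P=V[m];q=P[:,:2]-[585,-16.3];x=q[:,0]*c+q[:,1]*s;y=-q[:,0]*s+q[:,1]*c
        k={'H':(abs(x-110)<3)&(abs(y)<45),'T':(abs(x+110)<3)&(abs(y)<45),'L':(abs(y-57)<3)&(abs(x)<90),'R':(abs(y+57)<3)&(abs(x)<90)}[nm]
        o+=list(P[k,2])
    print(n,nm,len(o),np.round(np.percentile(o,[25,50,75]),1))
for n,f in (('top',[cloud('top') for _ in range(6)]),('scene',[cloud('scene') for _ in range(6)])): 
    rep(n+'0',[(z['im'],z['W']) if n=='top' else (z['im2'],z['W2'])]);rep(n,f)
```

```text
top0 H 81 [134.3 135.4 136.6]
top0 T 80 [122.3 123.6 124.9]
top0 L 164 [124.5 125.7 126.7]
top0 R 156 [123.1 124.4 125.7]
top H 484 [127.2 128.3 129.4]
top T 471 [117.3 118.7 120. ]
top L 935 [117.1 118.4 119.5]
top R 873 [117.3 118.5 119.7]
scene0 H 99 [118.8 132.6 135.9]
scene0 T 51 [122.2 123.7 125.1]
scene0 L 231 [114.3 120.8 125.6]
scene0 R 278 [114.4 119.7 124.2]
scene H 482 [115.9 127.1 129.4]
scene T 297 [117.6 119.1 120.4]
scene L 1017 [111.5 115.8 119. ]
scene R 1194 [111.5 116.1 119. ]
```

The averaged top view puts the tailgate at 118.7, level with the sides (118.4 and 118.5), and the headboard at 128.3. All four gates are home.

```bash
python3 -c "
from workcell import env
print(env.close_job())"
```

```text
the job is handed in; nothing more can be done
None
```

All four gates are pressed fully home in the order headboard, left side, right side, tailgate, with about 9 N at most measured on the tool; the trailer stayed put, the drum and the things around it look unmoved in the last pictures, and the job is handed in.

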